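Free the jammed sample jar and stand it on the scale

TASK

The small brown sample jar has tipped over and is jammed in the corner of the grey bin: a sprung divider pins it sideways and the bin's inturned rim hangs over its foot. Ease it out of the corner without forcing it against the bin, then set it down gently, upright on its foot, in the middle of the scale's round pan and let go. Do not shift the other things on the bench.

Things in the scene. Friction and masses are not known exactly. Their poses are not given: they have to be found in the camera images.
- jar: the brown jar with black screw cap, round, 45 mm diameter, 75 mm high, 0.11 to 0.23 kg; origin at the centre of its foot, +z along its axis towards the cap. At the start it leans 40 degrees from vertical in the bin: foot down in the corner, cap up and towards the bin's -x (robot) side
- jar_cap (a point): centre of the top of the jar's cap, 75 mm from the foot along the jar's axis
- bin: fixed low grey sheet bin, 138 mm (x) by 123 mm (y); origin at the centre of its underside, z up, +x towards its far wall (away from the robot, give or take its yaw), +y to the left. Floor 3 mm thick; far wall 70 mm high (inner face x = +66 mm); left and right walls 38 mm high (inner faces y = +58.5, -58.5 mm); near wall 24 mm
- bin_corner (a point): far left inner corner of the bin at floor level, in which the jar is jammed: its foot touches the floor and the far wall, its side the left wall; its upper 40 mm stand out above the side walls. Only along its own axis can the jar slide out, dragging with some 5 to 15 N because of the divider's pinch
- bin_rim (a point): free edge of the 29 mm wide inturned rim of the bin's far wall, above the jar, at the rim's underside (z = 67 mm; rim 3 mm thick, all along the wall). Lifted straight up or turned upright in place, the jar binds between it and the sill: seen from above there are only 31 mm between them
- bin_sill (a point): rounded top (37 mm above the bench, 8 mm thick) of the bin's fixed cross sill, which runs along y between the side walls; the leaning jar's lower side rests on it here
- divider (a joint): sprung divider plate (58 x 6 mm, top 36 mm above the bench) that slides along the bin's y and presses the jar against the left wall with about 7 N (spring 150 N/m); 0 = touching the jar at the start, grows in m as it is pushed away to the right (-y of the bin); it snaps to -0.012 when the jar is out
- scale: fixed bench scale, 135 mm (x) by 122 mm (y), housing top 34 mm high; origin at the centre of its underside, z up
- pan (a point): centre of the top of the scale's round steel pan (96 mm diameter, top 44 mm above the bench, flat, no rim, fixed)
- white_jar: white jar with blue cap, 68 mm diameter, 118 mm high, standing on the bench; origin at the centre of its foot; a bystander, leave it
- bar: bare metal beater bar, 26 x 75 x 12 mm, lying in the near half of the bin; origin at the centre of its underside; a bystander, leave it
- mill_corner (a point): a corner of the big fixed grain mill (sheet housing 0.85 m tall): everything from here away from the robot (+x) and to the right (-y) is the mill and solid; it never moves. The arm starts to the right in front of it, so draw the hand back to within 0.35 m of the base axis before swinging it left to the bin and the scale

How it is judged:
By the outcome, as a careful person would: the job done as asked, in the order asked, and still so for the second after the job is handed in, with the robot touching nothing.
It also fails if it takes over 51 s, if anything falls off the work surface, if the arm or the gripper's body presses on something with over 40 N, if the wrist force passes 120 N, or if a joint passes its speed limit or range.

ROBOT

A 6-joint arm with a two-finger parallel gripper is mounted at the origin on a cart in front of the work surface, level with it; the furniture and walls round the work are solid. World frame = base frame: x ahead of the robot, y to its left, z up, the work surface at z = 0. Lengths are in mm, angles in rad, forces in N, time in s.
With the tool pointing down it reaches from about 275 to 1000 mm from the base axis. Payload 8.4 kg.
Tool frame: the origin (TCP) lies between the finger pads; the fingertips stand 22 mm ahead of it and the grasp point (between the pads) lies 3 mm ahead of it (r.nose_length is the z of the fingertips in the tool frame, in mm); z points along the fingers, y is the line along which they close (so a half turn about z gives the same grasp; the last joint's range is limited). The gripper opens to 85 mm and grips with 20 to 120 N. Pads are 22 mm wide; open, the fingers measure 114 mm over their backs; the gripper's body (76 mm by 85 mm) begins 54 mm behind the grasp point. The pads swing forward as they close: fully open they stand 13 mm farther back than shut.
Start: joints at [1.302, 0.353, 1.633, -0, 1.155, -0.002], TCP at [164.777, 602.89, 253.281] pointing down, gripper open.
Joint ranges: [-2.63, 2.63], [-0.92, 2.1], [0.06, 2.66], [-1.3, 4.44], [0, 2.69], [-3.02, 3.02]. Speed limits (rad/s): [2.22, 2.22, 2.79, 3.14, 3.14, 3.14].

INTERFACE

Orientations are given as [roll, pitch, yaw] about the fixed x, y, z axes, in that order (R = Rz(yaw) Ry(pitch) Rx(roll)).
In Python, from rig import r, readout, grab_frame, camera_params, sign_off gives the robot as it stands (r), with the cameras as plain functions, the job as plain functions and the readings (readout).
- The arm moves only by the shell command python3 steer.py 'ROWS' [FORCE]. ROWS is rows parted by semicolons, their numbers by spaces, 1 to 5 of them, each of 7 numbers: a rotation vector rx, ry, rz in rad, then dx, dy, dz in mm, then the opening from 0.0 (shut) to 1.0 (fully open); each row shifts and turns the commanded pose from where the row before left it, along the tool's axes as they then stand; what a row does not reach is not made up. A row lasts 1/12 s, in which the tool goes at most 41.7 mm and 0.125 rad, less where a joint would pass 70% of its speed; a pose out of reach is approached as far as the arm can. The fingers move at their own pace and stop on an object; FORCE is the grip in N (left out, the last holds). Time passes only in rows, so rows that do not move let the fingers close. It prints the time, the measured TCP pose, the force, the opening and the grip force at its end.
- readout.sense(): the state, without advancing time (a new reading comes with each control period).
- grab_frame(name): name is "side" or "top" or "wrist"; returns the picture (420x560x3 uint8, red, green, blue); there is no depth.
- camera_params(name): a dict with "fx", "fy", "cx", "cy" (pixels), "rvec" (rotation vector, rad) and "tvec" (3), from world to camera coordinates, as OpenCV has them. Camera axes: x right, y down, z forward; pixel columns grow to the right and rows downward; lengths in mm; the calibration is good to about 2 mm. A picture is of the moment at which its call begins: read the wrist's pose just before it. camera_params takes no time and is no camera call; for the wrist camera it gives the pose at the moment of the call.
- sign_off(): hands the job in; it is judged then, once.
The state is a dict: "clock": time; "qpos": joint angles; "qvel": joint speeds; "joint_efforts": joint torques, N m; "eef_pos": TCP position; "tcp_rot": TCP orientation; "contact_force": force on the tool from outside, world axes, zero at the start; "wrist_torque": the same for the moment, N m; "opening": opening from 0.0 (shut) to 1.0 (fully open); "grasp_force": force on a finger pad.
Only numpy, scipy, OpenCV 4.12 (cv2) and the standard library are available. Lean on these libraries where they do the work, as an engineer would, in place of code of your own. Each camera call takes 0.05 s, during which the arm holds its last target. There are 200 camera calls.

## Working session

There is one attempt and no reset: what is moved stays moved. The work goes in short steps, Python scripts to look and compute and a shell command to move; the robot and the scene stay as the last step left them, time stands still between calls to the robot, and variables do not carry over. Pictures are saved under pics/ and viewed, at most 10 in all, crops included, and the job is handed in when it is done.

```bash
ls; mkdir -p pics
python3 - <<'E'
from rig import r, readout, grab_frame, camera_params, sign_off
import cv2
s=readout.sense();print(s)
for n in("side","top"):
    im=grab_frame(n);cv2.imwrite(f"pics/{n}0.png",im[:,:,::-1]);print(n,camera_params(n))
E
```

```text
pics
rig.py
steer.py
{'clock': 0.0, 'qpos': array([ 1.30159318e+00,  3.53661500e-01,  1.63413116e+00, -9.14263884e-06,
        1.15517466e+00, -2.40131034e-03]), 'qvel': array([-1.14033372e-03,  1.28073689e-03, -5.32098098e-05, -7.01224162e-04,
       -2.84800662e-04,  4.64152955e-04]), 'joint_efforts': array([-2.76808685e-03, -6.05244970e+01, -3.42059648e+01, -3.52195075e-04,
        9.36981523e-03,  2.06298927e-05]), 'eef_pos': array([164.66719115, 602.46533659, 252.5545844 ]), 'tcp_rot': array([-3.14021797e+00,  5.05818879e-06,  2.87479451e+00]), 'contact_force': array([-0.46735926,  0.32666158,  0.34045209]), 'wrist_torque': array([-0.01941737,  0.02575854, -0.03066849]), 'grasp_force': 0.0, 'opening': 0.9998338055184629}
side {'fx': 454.2651551156188, 'fy': 454.2651551156188, 'cx': 280.09591883602235, 'cy': 211.00040078484773, 'rvec': array([ 0.99816019,  2.26078168, -1.17699507]), 'tvec': array([ 326.58063815, -153.19467789, 1338.64376927])}
top {'fx': 430.28856153078095, 'fy': 430.28856153078095, 'cx': 279.8233129863674, 'cy': 209.72692912863505, 'rvec': array([ 2.18701468, -2.1998703 ,  0.05405976]), 'tvec': array([  19.28528857,  514.50593479, 1086.87447986])}
```

View pics/side0.png

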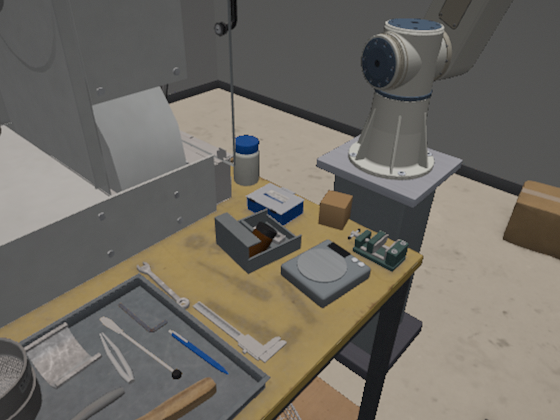

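View pics/top0.png

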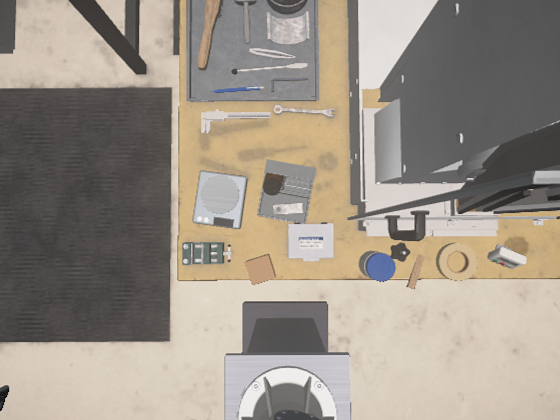

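```bash
cat > h.py <<'E'
import numpy as np,cv2
from rig import r, readout, grab_frame, camera_params, sign_off
from scipy.spatial.transform import Rotation as R
def cam(n):
    c=camera_params(n);return np.array([[c['fx'],0,c['cx']],[0,c['fy'],c['cy']],[0,0,1]]),np.array(c['rvec']),np.array(c['tvec'])
def proj(c,P):return cv2.projectPoints(np.float64(P).reshape(-1,3),c[1],c[2],c[0],None)[0].reshape(-1,2)
def ray(c,uv):
    Rm=cv2.Rodrigues(c[1])[0];d=Rm.T@np.linalg.inv(c[0])@np.array([uv[0],uv[1],1.]);return -Rm.T@c[2],d/np.linalg.norm(d)
def onz(c,uv,z):
    o,d=ray(c,uv);return o+d*(z-o[2])/d[2]
def tri(obs):
    A=np.zeros((3,3));b=np.zeros(3)
    for c,uv in obs:
        o,d=ray(c,uv);M=np.eye(3)-np.outer(d,d);A+=M;b+=M@o
    p=np.linalg.solve(A,b);return p,[np.linalg.norm(np.cross(p-ray(c,uv)[0],ray(c,uv)[1])) for c,uv in obs]
E
python3 - <<'E'
from h import *
for n in("side","top"):
    c=cam(n);print(n,proj(c,[[0,0,0],[165,602,250],[400,0,0],[400,200,0],[164,600,500]]).round(),ray(c,(280,210)))
c=cam("wrist");s=readout.sense();print(c,s['eef_pos'],s['tcp_rot']);print(ray(c,(280,210)))
im=grab_frame("wrist");cv2.imwrite("pics/w0.png",im[:,:,::-1])
for n in("side","top"):
    im=cv2.imread(f"pics/{n}0.png")
    x,y,w,h=(200,190,190,130) if n=="side" else (180,145,150,100)
    cv2.imwrite(f"pics/{n}0c.png",cv2.resize(im[y:y+h,x:x+w],None,fx=4,fy=4,interpolation=cv2.INTER_CUBIC))
E
```

```text
side [[391. 159.]
 [677. 177.]
 [306. 215.]
 [378. 252.]
 [768.  20.]] (array([1117.3275401 ,  536.15088467,  621.45962102]), array([-0.62660313, -0.53920404, -0.56269665]))
top [[ 287.  413.]
 [ -17.  382.]
 [ 286.  254.]
 [ 209.  255.]
 [-140.  446.]] (array([ 457.08009088,   13.11919297, 1112.33542223]), array([ 0.05164681,  0.00245613, -0.99866239]))
(array([[341.38951035,   0.        , 283.66648113],
       [  0.        , 341.38951035, 211.57033028],
       [  0.        ,   0.        ,   1.        ]]), array([-2.29252041, -1.75097974, -0.26973145]), array([-624.19658267,  -40.80436459,  378.60172711])) [164.65410043 602.47716272 252.6187079 ] [-3.14029536e+00 -4.63814865e-06  2.87480192e+00]
(array([ 91.57956223, 622.43150645, 372.58266373]), array([ 0.28423959, -0.08972949, -0.95454517]))
```

View pics/side0c.png

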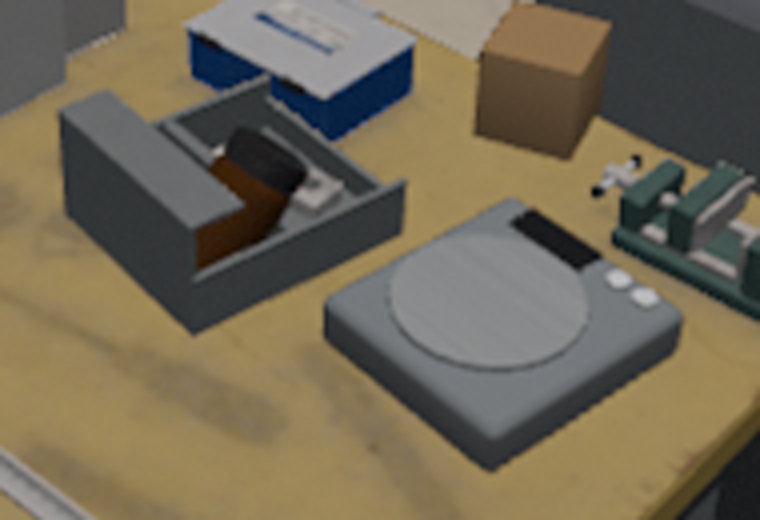

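View pics/top0c.png

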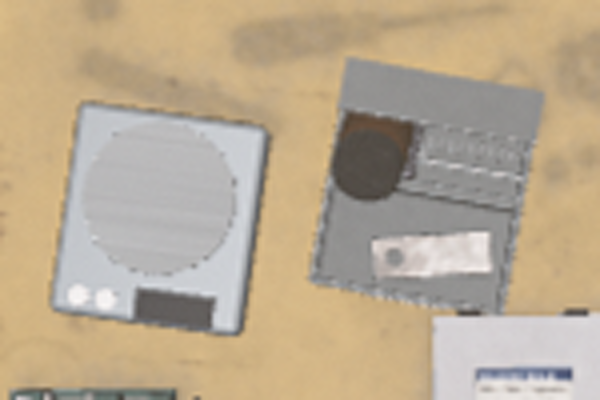

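Run:
```python
from h import *
S=cam("side");T=cam("top")
s=lambda a,b:(200+(a-1.5)/4,190+(b-1.5)/4); t=lambda a,b:(180+(a-1.5)/4,145+(b-1.5)/4)
np.set_printoptions(precision=1,suppress=True)
for n,a,b in [("rimFL",(193,230),(347,60)),("rimFR",(62,115),(543,95)),("rimNL",(243,206),(340,108)),("nearL",(405,182),(312,282)),("nearR",(268,78),(502,313)),("cap",(271,147),(367,162)),("pan",(488,300),(159,197)),("scFL",(328,302),(83,102)),("scNL",(682,315),(52,310)) if 0 else ("scNL",(682,315),(52,308)),("scNR",(515,200),(240,333))]:
    p,e=tri([(S,s(*a)),(T,t(*b))]);print(n,p,e)
for b,z in [((347,60),70),((543,95),70),((340,108),70),((312,282),24),((502,313),24),((159,197),44)]:print(b,onz(T,t(*b),z))
```

```text
rimFL [636.5  46.5  66.9] [np.float64(2.453461185361407), np.float64(2.453461185361332)]
rimFR [614.4 -73.2  65.1] [np.float64(2.2578331206992264), np.float64(2.257833120699303)]
rimNL [606.7  51.1  67.1] [np.float64(2.190685812851654), np.float64(2.190685812851676)]
nearL [501.7  70.2  33.7] [np.float64(2.309099044071497), np.float64(2.3090990440715276)]
nearR [481.6 -48.6  35.1] [np.float64(2.206390442419347), np.float64(2.2063904424193277)]
cap [571.6  35.4  76.6] [np.float64(0.9704570653185479), np.float64(0.9704570653186833)]
pan [554.9 165.2  41.6] [np.float64(2.1160232665140413), np.float64(2.1160232665141607)]
scFL [631.2 175.7  96.3] [np.float64(38.318222328154945), np.float64(38.31822232815486)]
scNL [486.3 234.   29.4] [np.float64(2.332858550347421), np.float64(2.332858550347291)]
scNR [469.  117.2  28.4] [np.float64(0.6322524685200942), np.float64(0.6322524685201176)]
(347, 60) [634.3  48.2  70. ]
(543, 95) [612.1 -71.1  70. ]
(340, 108) [604.9  52.6  70. ]
(312, 282) [500.7  72.5  24. ]
(502, 313) [480.4 -47.5  24. ]
(159, 197) [553.5 166.6  44. ]
```

```bash
A="0 0 0 -26 -21 0 1"; python3 steer.py '0 0 0 -26 -21 0 1;0 0 0 -26 -21 0 1;0 0 0 -26 -21 0 1;0 0 0 -26 -21 0 1;0 0 0 -26 -21 0 1' 60
python3 steer.py '0 0 0 -26 -21 0 1;0 0 0 -26 -21 0 1;0 0 0 -26 -21 0 1;0 0 0 -26 -21 0 1;0 0 0 -26 -21 0 1'
```

```text
clock: 0.57
eef_pos: [262.9, 465.9, 253.0]
tcp_rot: [-3.141, -0.0, 2.875]
contact_force: [1.4, 0.6, 0.5]
opening: 1.004
grasp_force: 0.0
clock: 0.98
eef_pos: [360.8, 330.3, 253.3]
tcp_rot: [-3.142, -0.0, 2.875]
contact_force: [0.0, -0.2, 0.1]
opening: 0.994
grasp_force: 0.0
```

Goes as commanded. Continue to (510,120), settle and look, then to (530,30) with yaw to the bin's.

```bash
python3 steer.py '0 0 0 -26 -21 0 1;0 0 0 -26 -21 0 1;0 0 0 -26 -21 0 1;0 0 0 -26 -21 0 1;0 0 0 -26 -21 0 1'
python3 steer.py '0 0 0 -26 -21 0 1;0 0 0 -26 -21 0 1;0 0 0 -13 -10 0 1;0 0 0 0 0 0 1;0 0 0 0 0 0 1'
cat > snap.py <<'E'
import sys,pickle
from h import *
n=sys.argv[1];s=readout.sense();c=cam("wrist");im=grab_frame("wrist")[:,:,::-1]
cv2.imwrite(f"pics/{n}.png",im);pickle.dump(c,open(f"pics/{n}.pkl","wb"));print(n,s['eef_pos'],s['tcp_rot'],abs(s['qvel']).max())
E
python3 snap.py w1
python3 steer.py '0 0 0 -15 -22 0 1;0 0 0 -15 -22 0 1;0 0 0 -15 -22 0 1;0 0 0 0 -22 0 1;0 0 0 0 0 0 1'
python3 steer.py '0 0 0 0 0 0 1;0 0 0 0 0 0 1'
python3 snap.py w2
```

```text
clock: 1.4
eef_pos: [458.5, 194.7, 253.3]
tcp_rot: [-3.142, -0.0, 2.875]
contact_force: [-0.6, 0.7, -0.5]
opening: 0.998
grasp_force: 0.0
clock: 1.82
eef_pos: [506.9, 128.3, 253.0]
tcp_rot: [-3.141, -0.001, 2.873]
contact_force: [-0.3, -0.0, -0.0]
opening: 1.0
grasp_force: 0.0
w1 [506.94449865 128.31310123 252.97576396] [-3.14145237e+00 -7.96703643e-04  2.87266879e+00] 0.032220379767560973
clock: 2.28
eef_pos: [526.0, 30.7, 253.1]
tcp_rot: [-3.14, -0.001, 2.875]
contact_force: [-0.2, -0.2, -0.0]
opening: 1.0
grasp_force: 0.0
clock: 2.45
eef_pos: [526.8, 33.4, 253.3]
tcp_rot: [3.141, -0.0, 2.875]
contact_force: [0.1, -0.0, 0.5]
opening: 0.999
grasp_force: 0.0
w2 [526.78864283  33.3674872  253.3353645 ] [ 3.14112703e+00 -1.44231126e-04  2.87545448e+00] 0.008550077708502354
```

View pics/w1.png

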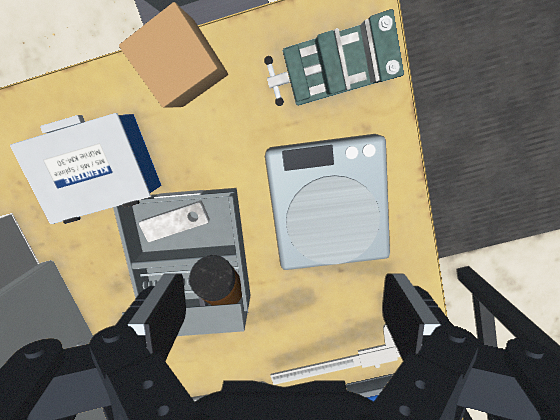

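View pics/w2.png

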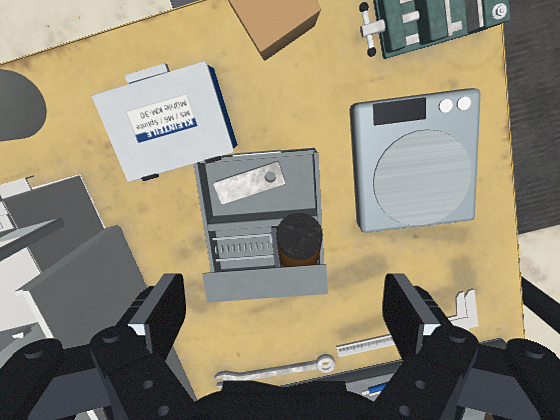

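Run:
```python
from h import *
a=cv2.imread("pics/w1.png")[180:340,110:260];b=cv2.imread("pics/w2.png")[140:310,190:340]
z=lambda i:cv2.resize(i,None,fx=2.6,fy=3.5,interpolation=cv2.INTER_CUBIC)
f=2.6
A=cv2.resize(a,None,fx=f,fy=f,interpolation=cv2.INTER_CUBIC);B=cv2.resize(b,None,fx=f,fy=f,interpolation=cv2.INTER_CUBIC)
A=cv2.copyMakeBorder(A,0,B.shape[0]-A.shape[0],0,0,cv2.BORDER_CONSTANT)
cv2.imwrite("pics/ab.png",np.hstack([A,B]));print(A.shape)
```

```text
(442, 390, 3)
```

View pics/ab.png

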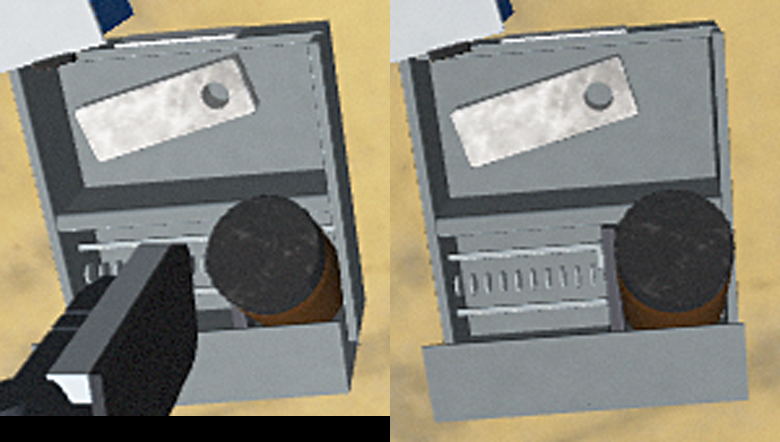

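Run:
```python
from h import *
import pickle
np.set_printoptions(precision=1,suppress=True)
cs={n:pickle.load(open(f"pics/{n}.pkl","rb")) for n in("w1","w2")}
T=cam("top");S=cam("side")
P={}
for n,(x,y,w,h),g in [("w1",(265,155,130,125),(333,220)),("w2",(350,105,130,130),(423,178))]:
    im=cv2.imread(f"pics/{n}.png").astype(int);hs=cv2.cvtColor(im.astype(np.uint8),cv2.COLOR_BGR2HSV)
    print(n,"pan px",im[g[1],g[0]],"housing",im[g[1]-55,g[0]],im[g[1]+45,g[0]+45])
    sat=im[:,:,0]-im[:,:,2]
    m=np.zeros(sat.shape,np.uint8);m[y:y+h,x:x+w]=(sat<12)[y:y+h,x:x+w]*((im.sum(2)>300)[y:y+h,x:x+w])
    m=cv2.morphologyEx(m,cv2.MORPH_OPEN,np.ones((5,5)))
    cc=[c for c in cv2.findContours(m,0,1)[0] if cv2.pointPolygonTest(c,g,False)>=0]
    for c in cc:e=cv2.fitEllipse(cv2.convexHull(c));print(n,"ell",e,cv2.contourArea(c));P[n]=e[0]
    # cap dark mask
    x,y,w,h=(180,245,75,70) if n=="w1" else (268,205,60,70)
    m=np.zeros(sat.shape,np.uint8);m[y:y+h,x:x+w]=(im.max(2)<62)[y:y+h,x:x+w]
    for c in cv2.findContours(m,0,1)[0]:
        if cv2.contourArea(c)>300:print("cap",cv2.boundingRect(c),cv2.fitEllipse(cv2.convexHull(c)),im[g[1],g[0]])
if len(P)==2:
    p,e=tri([(cs[n],P[n]) for n in P]);print("pan",p,e)
    for n in P:print(onz(cs[n],P[n],44))
```

```text
w1 pan px [207 202 192] housing [228 222 203] [122 167 188]
cap (189, 255, 53, 49) ((215.77442932128906, 281.269287109375), (44.838680267333984, 58.397377014160156), 132.93568420410156) [207 202 192]
w2 pan px [191 186 177] housing [195 189 174] [118 174 197]
cap (271, 213, 52, 54) ((297.1893005371094, 241.11985778808594), (55.76339340209961, 58.497310638427734), 143.8727264404297) [191 186 177]
```

Run:
```python
from h import *
import pickle
np.set_printoptions(precision=1,suppress=True)
cs={n:pickle.load(open(f"pics/{n}.pkl","rb")) for n in("w1","w2")}
T=cam("top")
a=lambda x,y:(110+(x-.8)/2.6,180+(y-.8)/2.6)
b=lambda x,y:(190+(x-390.8)/2.6,140+(y-.8)/2.6)
t=lambda x,y:(180+(x-1.5)/4,145+(y-1.5)/4)
for n,p,q in [("cap",(264,255),(674,251)),("rimFL",(348,392),(748,398)),("rimNL",(349,341),(743,323)),("nearL",(330,22),(720,22))]:
    X,e=tri([(cs["w1"],a(*p)),(cs["w2"],b(*q))]);print(n,X,e[0])
for n,q,z in [("rimFL",(748,398),70),("rimFR",(435,420),70),("rimNL",(743,323),70),("rimNR",(422,347),70),("cap",(674,251),75)]:print(n,onz(cs["w2"],b(*q),z))
X,e=tri([(cs["w1"],a(264,255)),(cs["w2"],b(674,251)),(T,t(367,162))]);print("cap3",X,e)
P={}
for n,(x,y,w,h) in [("w1",(265,155,130,125)),("w2",(350,105,130,130))]:
    im=cv2.imread(f"pics/{n}.png")
    g=cv2.GaussianBlur(cv2.split(im[y:y+h,x:x+w])[0],(0,0),1.5)
    c=cv2.HoughCircles(g,cv2.HOUGH_GRADIENT,1,200,param1=40,param2=10,minRadius=42,maxRadius=54);print(n,c);P[n]=(c[0,0,0]+x,c[0,0,1]+y)
X,e=tri([(cs[n],P[n]) for n in P]);print("pan",X,e,[onz(cs[n],P[n],44) for n in P])
```

```text
cap [573.6  35.5  70.6] 0.19970398093914804
rimFL [640.5  48.   70.6] 0.03004208163894475
rimNL [614.   54.5  69.5] 4.2577220423913325
nearL [506.1  75.    7.7] 0.47406302949053103
rimFL [640.8  47.9  70. ]
rimFR [618.2 -72.3  70. ]
rimNL [609.1  53.4  70. ]
rimNR [586.8 -66.7  70. ]
cap [572.1  35.8  75. ]
cap3 [571.8  36.3  74.1] [np.float64(0.5312081032306931), np.float64(0.7347247767174762), np.float64(0.5558632047169769)]
w1 [[[67.5 66.5 47.2]]]
w2 [[[76.5 78.5 51.2]]]
pan [557.8 165.9  51.9] [np.float64(2.8485226345593464), np.float64(2.848522634559381)] [array([557.7, 165.9,  44. ]), array([563.4, 169.4,  44. ])]
```

```bash
python3 steer.py '0 0 -0.083 0 0 0 0.85;0 -0.1164 0 0 0 0 0.85;0 -0.1164 0 0 0 0 0.85;0 -0.1164 0 0 0 0 0.85;0 -0.1164 0 0 0 0 0.85'
python3 steer.py '0 -0.1164 0 0 0 0 0.85;0 -0.1164 0 0 0 0 0.85;0 0 0 0 0 0 0.85;0 0 0 0 0 0 0.85'
cat > go.py <<'E'
# tool-frame delta to a target position and bin-frame tool attitude
import sys
from h import *
np.set_printoptions(precision=4,suppress=True)
x,y,z,tilt,yaw=map(float,sys.argv[1:6]);s=readout.sense()
C=R.from_euler('xyz',s['tcp_rot']);G=R.from_euler('z',yaw)*R.from_matrix(np.c_[[-np.cos(tilt),0,-np.sin(tilt)],[0,1,0],[np.sin(tilt),0,-np.cos(tilt)]])
print("rot",(C.inv()*G).as_rotvec(),"trans",C.inv().apply(np.array([x,y,z])-s['eef_pos']),s['eef_pos'],s['qpos'],s['contact_force'])
E
python3 go.py 532.3 41.8 120.9 0.698 -0.184
```

```text
clock: 2.92
eef_pos: [527.3, 34.0, 254.2]
tcp_rot: [3.139, 0.472, 2.959]
contact_force: [0.4, -2.0, -0.4]
opening: 0.85
grasp_force: 0.0
clock: 3.25
eef_pos: [527.4, 28.8, 253.0]
tcp_rot: [-3.128, 0.624, 2.958]
contact_force: [0.8, 1.2, 0.1]
opening: 0.849
grasp_force: 0.0
rot [-0.0136 -0.0745  0.0009] trans [ 75.2017  15.1828 108.4839] [527.4345  28.7881 253.0423] [ 0.1889 -0.0079  2.2371 -0.6249  0.3954 -0.6754] [0.8343 1.2314 0.0978]
```

```bash
python3 steer.py '0 0 0 0 0 0 0.85;0 0 0 0 0 0 0.85'; python3 go.py 532.3 41.8 120.9 0.698 -0.184
```

```text
clock: 3.42
eef_pos: [529.1, 28.1, 254.0]
tcp_rot: [-3.13, 0.625, 2.954]
contact_force: [-0.4, 0.5, -1.1]
opening: 0.848
grasp_force: 0.0
rot [-0.0142 -0.0727 -0.0023] trans [ 77.4275  15.4079 108.0301] [529.1175  28.0504 253.9554] [ 0.1869 -0.0069  2.2345 -0.6251  0.3951 -0.6741] [-0.4198  0.4906 -1.114 ]
```

```bash
python3 steer.py '0 0 0 13 2.5 18 0.85;0 0 0 13 2.5 18 0.85;0 0 0 13 2.5 18 0.85;0 0 0 13 2.5 18 0.85;0 0 0 13 2.5 18 0.85'; python3 steer.py '0 0 0 12 2.5 18 0.85;-0.007 -0.036 0 0 0 0 0.85;-0.007 -0.036 0 0 0 0 0.85;0 0 0 0 0 0 0.85;0 0 0 0 0 0 0.85'; python3 go.py 532.3 41.8 120.9 0.698 -0.184; python3 snap.py w3
```

```text
clock: 3.83
eef_pos: [531.9, 37.6, 155.9]
tcp_rot: [-3.128, 0.611, 2.948]
contact_force: [1.7, -0.9, 1.1]
opening: 0.848
grasp_force: 0.0
clock: 4.25
eef_pos: [540.3, 42.6, 169.8]
tcp_rot: [-3.136, 0.637, 2.954]
contact_force: [0.5, 0.3, -0.4]
opening: 0.849
grasp_force: 0.0
rot [-0.0083 -0.0612 -0.0029] trans [35.2432 -2.0627 34.7712] [540.2535  42.5971 169.8027] [ 0.2188  0.1826  2.2938 -1.2942  0.2528  0.0486] [ 0.4707  0.2698 -0.3544]
w3 [540.25347961  42.59712374 169.80273982] [-3.13567267  0.63685531  2.95372967] 0.010765800170427293
```

View pics/w3.png

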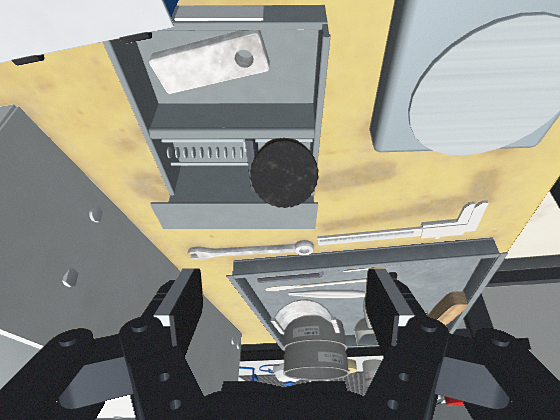

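```bash
python3 steer.py '0 0.09 0 0 0 0 0.85;0 0.09 0 0 0 0 0.85;0 0.09 0 0 0 0 0.85;0 0 0 0 0 0 0.85;0 0 0 0 0 0 0.85'; python3 steer.py '0 0 0 0 0 0 0.85;0 0 0 0 0 0 0.85'; python3 go.py 557.2 37.2 124.2 0.35 -0.184
python3 - <<'E'
from h import *
import pickle
np.set_printoptions(precision=1,suppress=True)
c={n:pickle.load(open(f"pics/{n}.pkl","rb")) for n in("w1","w2","w3")}
o=[(c["w1"],(211.2,277.8)),(c["w2"],(298.9,236.2)),(c["w3"],(283.5,172.5))]
print(tri(o),tri(o[1:]),[onz(a,b,75) for a,b in o])
# rim top corners in w3: far-left, free-left, far-right, free-right
print([onz(c["w3"],q,70) for q in [(318,227),(318,203),(165,228),(151,203)]])
E
```

```text
clock: 4.72
eef_pos: [541.4, 33.9, 169.0]
tcp_rot: [-3.112, 0.536, 2.947]
contact_force: [0.8, -0.2, -0.6]
opening: 0.849
grasp_force: 0.0
clock: 4.88
eef_pos: [540.4, 34.0, 168.0]
tcp_rot: [-3.11, 0.534, 2.95]
contact_force: [-0.7, -0.5, 1.1]
opening: 0.852
grasp_force: 0.0
rot [-0.0349  0.1841 -0.0098] trans [ 8.6493  7.7823 45.6003] [540.3973  34.0095 168.0435] [ 0.1902  0.1857  2.2296 -0.7675  0.3209 -0.4946] [-0.705  -0.502   1.0536]
(array([574.8,  35. ,  67.3]), [np.float64(0.6385105808366763), np.float64(0.4849952453488207), np.float64(0.4182348885897565)]) (array([575.5,  35.1,  66.3]), [np.float64(0.17500284510845987), np.float64(0.175002845108461)]) [array([571.4,  37.1,  75. ]), array([572. ,  35.8,  75. ]), array([566. ,  36.8,  75. ])]
[array([639.4,  50.7,  70. ]), array([607.9,  54.1,  70. ]), array([618.4, -70.6,  70. ]), array([585.6, -65.1,  70. ])]
```

```bash
python3 steer.py '-0.009 0.046 0 2 2 11 0.85;-0.009 0.046 0 2 2 11 0.85;-0.009 0.046 0 2 2 11 0.85;-0.008 0.046 -0.01 2 2 11 0.85;0 0 0 0 0 0 0.85';  python3 steer.py '0 0 0 0 0 0 0.85;0 0 0 0 0 0 0.85'; python3 go.py 557.2 37.7 124.2 0.35 -0.184
```

```text
clock: 5.3
eef_pos: [555.1, 38.6, 124.0]
tcp_rot: [3.141, 0.347, 2.957]
contact_force: [-0.3, 0.1, -0.0]
opening: 0.847
grasp_force: 0.0
clock: 5.47
eef_pos: [553.9, 38.6, 125.1]
tcp_rot: [3.142, 0.35, 2.957]
contact_force: [-0.3, 0.4, 0.1]
opening: 0.851
grasp_force: 0.0
rot [ 0.      0.0001 -0.0002] trans [-2.9214 -0.2645  1.9799] [553.8831  38.5868 125.058 ] [ 0.1276  0.3001  2.1222 -0.2745  0.3983 -1.0229] [-0.2957  0.3803  0.0683]
```

```bash
python3 snap.py w4
python3 - <<'E'
from h import *
import pickle
np.set_printoptions(precision=2,suppress=True)
c=pickle.load(open("pics/w4.pkl","rb"));s=readout.sense();C=R.from_euler('xyz',s['tcp_rot'])
p=proj(c,[[569,35.5,75]])[0];print("pred cap px",p)
im=cv2.imread("pics/w4.png");x,y=map(int,p)
m=np.zeros(im.shape[:2],np.uint8);k=65;m[y-k:y+k,x-k:x+k]=(im.max(2)<70)[y-k:y+k,x-k:x+k]
m=cv2.morphologyEx(m,cv2.MORPH_OPEN,np.ones((9,9)))
for q in cv2.findContours(m,0,1)[0]:
    if cv2.contourArea(q)>800:
        b=cv2.boundingRect(q);print(b,cv2.contourArea(q));h=cv2.convexHull(q);e=cv2.fitEllipse(h);print(e)
        for u in (e[0],(b[0]+b[2]/2-.5,b[1]+b[3]/2)):
            X=onz(c,u,75);print(X,"in tool",C.inv().apply(X-s['eef_pos']))
E
```

```text
w4 [553.88310677  38.58678121 125.05796096] [3.14150367 0.35005605 2.95742494] 0.018848146066165465
pred cap px [283.63 244.64]
(248, 205, 76, 77) 4163.5
((285.5412292480469, 243.39651489257812), (77.89212799072266, 78.33171081542969), 25.31159210205078)
[568.28  36.69  75.  ] in tool [ 3.6   0.64 52.2 ]
[568.35  36.65  75.  ] in tool [ 3.53  0.62 52.22]
```

```bash
python3 steer.py '0 0 0 0 0 13 0.85;0 0 0 0 0 13 0.85;0 0 0 0 0 12 0.85;0 0 0 -1 0 10 0.85;0 0 0 0 0 7 0.85'; python3 steer.py '0 0 0 0 0 6 0.85;0 0 0 0 0 0 0.85;0 0 0 0 0 0 0.85'; python3 go.py 577.4 33.9 67.8 0.35 -0.184
```

```text
clock: 5.93
eef_pos: [574.0, 35.4, 73.5]
tcp_rot: [3.14, 0.35, 2.958]
contact_force: [0.0, 0.5, 0.7]
opening: 0.851
grasp_force: 0.0
clock: 6.18
eef_pos: [575.9, 35.0, 68.1]
tcp_rot: [3.14, 0.349, 2.958]
contact_force: [-0.4, -0.2, 0.9]
opening: 0.852
grasp_force: 0.0
rot [ 0.0011 -0.0009 -0.    ] trans [-1.4792 -0.7885  0.868 ] [575.8854  34.983   68.1106] [ 0.1132  0.4335  2.1042 -0.3588  0.286  -0.9452] [-0.435  -0.222   0.9129]
```

```bash
python3 steer.py '0 0 0 0 -0.5 0 0.65;0 0 0 0 0 0 0.57;0 0 0 0 0 0 0.57;0 0 0 0 0 0 0.57' 20; python3 steer.py '0 0 0 0 0 0 0.54;0 0 0 0 0 0 0.52;0 0 0 0 0 0 0.50' 20
```

```text
clock: 6.52
eef_pos: [576.1, 34.5, 68.6]
tcp_rot: [3.14, 0.35, 2.957]
contact_force: [-0.3, -0.4, -0.5]
opening: 0.568
grasp_force: 0.0
clock: 6.77
eef_pos: [576.2, 34.7, 68.5]
tcp_rot: [3.14, 0.35, 2.957]
contact_force: [-0.7, 1.3, 2.7]
opening: 0.51
grasp_force: 20.1
```

```bash
python3 steer.py '0 0 0 0 0 0 0.48;0 0 0 0 0 0 0.45' 60; python3 steer.py '0 0 0 0.7 0 -1.9 0.45;0 0 0 0.7 0 -1.9 0.45;0 0 0 0.7 0 -1.9 0.45;0 0 0 0 0 0 0.45' ;python3 go.py 577.4 33.9 67.8 0.35 -0.184
```

```text
clock: 6.93
eef_pos: [576.3, 34.7, 68.4]
tcp_rot: [3.14, 0.35, 2.957]
contact_force: [0.2, 2.2, 0.9]
opening: 0.493
grasp_force: 60.5
clock: 7.27
eef_pos: [572.4, 35.3, 73.0]
tcp_rot: [3.14, 0.35, 2.958]
contact_force: [1.7, 2.0, -0.9]
opening: 0.493
grasp_force: 62.4
rot [ 0.0017  0.0001 -0.0001] trans [-3.0237 -0.4978  6.664 ] [572.4495  35.3162  73.0236] [ 0.1145  0.4202  2.1103 -0.3521  0.2919 -0.9511] [ 1.7445  2.0004 -0.875 ]
```

```bash
python3 steer.py '0 0 0 1 0.2 -2.8 0.45;0 0 0 1 0.2 -2.8 0.45;0 0 0 1 0 -2.8 0.45;0 0 0 1 0 -2.8 0.45;0 0 0 1 0 -2.8 0.45'; python3 steer.py '0 0 0 1 0 -2.8 0.45;0 0 0 1 0 -2.8 0.45;0 0 0 1 0 -2.8 0.45;0 0 0 1 0 -2.8 0.45'; python3 snap.py w5
```

```text
clock: 7.68
eef_pos: [563.1, 37.3, 84.2]
tcp_rot: [3.14, 0.35, 2.957]
contact_force: [5.3, 2.3, -6.9]
opening: 0.49
grasp_force: 62.2
clock: 8.02
eef_pos: [556.0, 39.3, 93.8]
tcp_rot: [3.139, 0.351, 2.958]
contact_force: [2.7, 6.1, -1.4]
opening: 0.494
grasp_force: 62.7
w5 [555.96847401  39.28599121  93.82825087] [3.1390559  0.35080628 2.95755037] 0.08077935540106823
```

```bash
python3 steer.py '0 0 0 1 0 -2.8 0.45;0 0 0 1 0 -2.8 0.45;0 0 0 1 0 -2.8 0.45;0 0 0 1 0 -2.8 0.45;0 0 0 1 0 -2.8 0.45'; python3 steer.py '0 0 0 1 0 -2.8 0.45;0 0 0 1 0 -2.8 0.45;0 0 0 1 0 -2.8 0.45;0 0 0 1 0 -2.8 0.45;0 0 0 1 0 -2.8 0.45';python3 steer.py '0 0 0 3 0 -8 0.45;0 0 0 3 0 -8 0.45;0 0 0 3 0 -8 0.45;0 0 0 0 0 0 0.45';  python3 snap.py w5
```

```text
clock: 8.48
eef_pos: [545.1, 40.2, 104.6]
tcp_rot: [3.141, 0.348, 2.957]
contact_force: [-0.2, 0.1, -2.2]
opening: 0.492
grasp_force: 63.2
clock: 8.9
eef_pos: [536.5, 42.2, 116.5]
tcp_rot: [3.14, 0.349, 2.957]
contact_force: [-0.2, -0.4, -1.7]
opening: 0.493
grasp_force: 63.2
clock: 9.23
eef_pos: [519.6, 45.3, 137.1]
tcp_rot: [3.14, 0.35, 2.957]
contact_force: [-0.3, -0.2, -2.2]
opening: 0.49
grasp_force: 63.2
w5 [519.59628187  45.34467973 137.11708935] [3.13987022 0.35031602 2.95747548] 0.03078085061265576
```

View pics/w5.png

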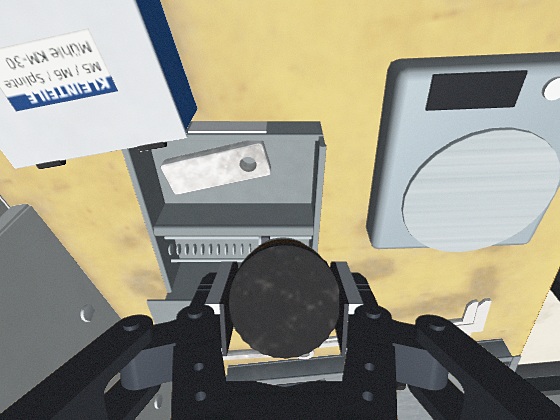

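```bash
python3 steer.py '0 0.06 0 0 6 -6 0.45;0 0.1 0 0 12 -6 0.45;0 0.1 0 0 14 -2 0.45;0 0.1 0 0 16 0 0.45;0 0.1 0 0 16 0 0.45'; python3 steer.py '0 0.1 0 0 16 0 0.45;0 0.09 0 0 16 0 0.45;0 0.048 0 0 10 0 0.45;0 0 0 0 0 0 0.45;0 0 0 0 0 0 0.45'; python3 go.py 559.5 166.3 145 -0.348 -0.184
```

```text
clock: 9.7
eef_pos: [528.8, 109.7, 150.3]
tcp_rot: [3.139, -0.113, 2.958]
contact_force: [0.8, -0.3, -3.0]
opening: 0.491
grasp_force: 63.2
clock: 10.12
eef_pos: [535.9, 150.0, 148.3]
tcp_rot: [3.141, -0.348, 2.959]
contact_force: [-0.9, -0.3, -2.7]
opening: 0.492
grasp_force: 63.2
rot [0.0003 0.0001 0.001 ] trans [-20.112   20.3435  -3.7957] [535.9311 149.974  148.2756] [ 0.1969  0.5307  1.6585  0.133   1.2795 -1.2501] [-0.9493 -0.3152 -2.7097]
```

```bash
cat > up.py <<'E'
from h import *
import pickle
np.set_printoptions(precision=2,suppress=True)
for n in("w1","w2"):
    c=pickle.load(open(f"pics/{n}.pkl","rb"));print(n,onz(c,(333.5,220) if n=="w1" else (423,178.5),44))
s=readout.sense();p=s['eef_pos']
for n in ("side","top"):
    c=cam(n);im=grab_frame(n)[:,:,::-1].copy();cv2.imwrite(f"pics/{n}_up.png",im);i=im.astype(int)
    m=((i[:,:,2]>i[:,:,0]*1.8)&(i[:,:,2]>45)&(i[:,:,2]<190)&(i[:,:,1]<i[:,:,2]*.65)).astype(np.uint8)
    u,v=map(int,proj(c,[p-[0,0,40]])[0]);k=np.zeros_like(m);k[max(v-50,0):v+50,max(u-50,0):u+50]=1
    m*=k
    q=[x for x in cv2.findContours(m,0,1)[0] if cv2.contourArea(x)>25]
    print(n,"tcp-40 px",u,v,[(cv2.boundingRect(x),cv2.contourArea(x)) for x in q])
    if n=="side" and q:
        ys,xs=np.where(m);
        rows=[(y,xs[ys==y].min(),xs[ys==y].max()) for y in np.unique(ys)];print(rows)
        a=proj(c,[p-[0,0,20]])[0];b=proj(c,[p-[0,0,60]])[0];print("vertical px slope dx/dy",(b-a)[0]/(b-a)[1])
    if len(q):cv2.imwrite(f"pics/{n}_upc.png",cv2.resize(im[max(v-70,0):v+70,max(u-70,0):u+70],None,fx=3,fy=3,interpolation=cv2.INTER_CUBIC))
E
python3 up.py
```

```text
w1 [556.42 167.21  44.  ]
w2 [557.46 166.79  44.  ]
side tcp-40 px 325 229 []
top tcp-40 px 222 198 []
```

Run:
```python
from h import *
a=cv2.imread("pics/side_up.png")[165:305,255:395];b=cv2.imread("pics/top_up.png")[130:270,150:290]
z=lambda i:cv2.resize(i,(400,400),interpolation=cv2.INTER_CUBIC)
cv2.imwrite("pics/up2.png",np.hstack([z(a),z(b)]))
```

```text
(no output)
```

View pics/up2.png

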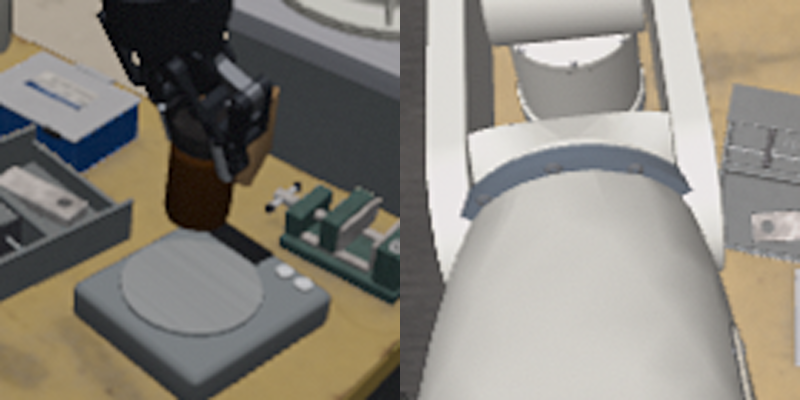

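Run:
```python
from h import *
np.set_printoptions(precision=3,suppress=True)
im=cv2.imread("pics/side_up.png").astype(int);p=readout.sense()['eef_pos'];c=cam("side")
m=((im[:,:,2]-im[:,:,0]>22)&(im[:,:,2]<130)).astype(np.uint8);k=np.zeros_like(m);k[215:250,308:342]=1;m*=k
m=cv2.morphologyEx(m,cv2.MORPH_OPEN,np.ones((3,3)))
rows=[(y,np.where(m[y])[0].min(),np.where(m[y])[0].max()) for y in range(215,250) if m[y].any()];print([(a,int(b),int(d)) for a,b,d in rows])
g=p-[0,0,3];
for dx,lab in((0,"vert"),(.087,"+5deg to +binx"),(-.087,"-5")):
    u=np.array([dx*.983,-dx*.183,1]);a=proj(c,[g-u*10])[0];b=proj(c,[g-u*62])[0];print(lab,a,b,(b-a)[0]/(b-a)[1])
R_=np.array([t for t in rows if 222<=t[0]<=238]);print("edge slopes",np.polyfit(R_[:,0],R_[:,1],1)[0],np.polyfit(R_[:,0],R_[:,2],1)[0],(R_[:,1]+R_[:,2]).mean()/2)
```

```text
[(217, 314, 317), (218, 314, 318), (219, 314, 320), (220, 314, 323), (221, 314, 328), (222, 314, 329), (223, 314, 329), (224, 315, 329), (225, 316, 341), (226, 316, 341), (227, 318, 341), (228, 317, 341), (229, 317, 341), (230, 317, 332), (231, 317, 332), (232, 317, 333), (233, 317, 333), (234, 317, 333), (235, 318, 333), (236, 319, 332), (237, 319, 332), (238, 322, 332), (239, 321, 332), (240, 321, 331), (241, 321, 330), (242, 320, 330), (243, 320, 326), (244, 320, 326)]
vert [326.346 217.253] [324.15  239.295] -0.09962017400624183
+5deg to +binx [326.689 217.095] [326.212 238.283] -0.022538049565197275
-5 [326.001 217.411] [322.074 240.313] -0.17146322819331664
edge slopes 0.32843137254901894 -0.14215686274509734 325.70588235294116
```

```bash
python3 go.py 558.5 166.5 118 -0.348 -0.184
```

```text
rot [0.0005 0.0003 0.0006] trans [-29.3321  20.9746  22.3956] [535.054  149.5003 149.0348] [ 0.1964  0.5283  1.6605  0.1329  1.2796 -1.2501] [-0.9322 -0.1009 -1.8634]
```

```bash
python3 steer.py '0 0 0 -5 4 3 0.45;0 0 0 -7 5 5 0.45;0 0 0 -7 5 6 0.45;0 0 0 -6 4 5 0.45;0 0 0 -4 3 3.4 0.45'; python3 steer.py '0 0 0 0 0 0 0.45;0 0 0 0 0 0 0.45'; python3 go.py 558.5 166.5 112 -0.348 -0.184
```

```text
clock: 10.63
eef_pos: [559.0, 167.6, 117.1]
tcp_rot: [3.14, -0.349, 2.958]
contact_force: [0.1, -0.7, -1.8]
opening: 0.489
grasp_force: 63.1
clock: 10.8
eef_pos: [558.5, 167.3, 117.7]
tcp_rot: [3.141, -0.35, 2.958]
contact_force: [-0.7, -0.5, -1.7]
opening: 0.493
grasp_force: 63.1
rot [ 0.0006 -0.0016  0.0008] trans [-2.0769 -0.8041  5.3364] [558.5246 167.3084 117.7257] [ 0.2149  0.6024  1.6111  0.141   1.255  -1.2386] [-0.6823 -0.5208 -1.7447]
```

```bash
python3 steer.py '0 0 0 -0.5 0 1.4 0.45;0 0 0 -0.5 0 1.4 0.45;0 0 0 -0.5 0 1.4 0.45;0 0 0 0 0 0 0.45'; for i in 1 ; do python3 steer.py '0 0 0 -0.25 0 0.7 0.45;0 0 0 -0.25 0 0.7 0.45;0 0 0 0 0 0 0.45'; done
```

```text
clock: 11.13
eef_pos: [558.5, 167.1, 113.8]
tcp_rot: [3.14, -0.349, 2.958]
contact_force: [-0.2, -0.4, -2.3]
opening: 0.492
grasp_force: 63.2
clock: 11.38
eef_pos: [558.6, 167.2, 112.3]
tcp_rot: [3.14, -0.349, 2.958]
contact_force: [0.0, 0.0, -1.6]
opening: 0.49
grasp_force: 63.2
```

```bash
python3 steer.py '0 0 0 -0.25 0 0.7 0.45;0 0 0 -0.25 0 0.7 0.45;0 0 0 0 0 0 0.45'
```

```text
clock: 11.63
eef_pos: [558.6, 167.2, 110.8]
tcp_rot: [3.14, -0.349, 2.958]
contact_force: [-0.4, -0.9, -2.1]
opening: 0.494
grasp_force: 63.2
```

```bash
python3 steer.py '0 0 0 -0.25 0 0.7 0.45;0 0 0 0 0 0 0.45;0 0 0 0 0 0 0.45'; python3 steer.py '0 0 0 -0.25 0 0.7 0.45;0 0 0 0 0 0 0.45;0 0 0 0 0 0 0.45'
```

```text
clock: 11.88
eef_pos: [558.6, 167.2, 110.1]
tcp_rot: [3.14, -0.349, 2.958]
contact_force: [-0.3, -0.4, -1.9]
opening: 0.491
grasp_force: 63.2
clock: 12.13
eef_pos: [558.8, 167.3, 109.7]
tcp_rot: [3.14, -0.348, 2.958]
contact_force: [0.1, -0.2, 1.7]
opening: 0.49
grasp_force: 63.6
```

```bash
python3 steer.py '0 0 0 0 0 0 0.49;0 0 0 -0.15 0 0.45 0.49;0 0 0 0 0 0 0.49' 20;  python3 steer.py '0 0 0 0 0 0 0.52;0 0 0 0 0 0 0.55;0 0 0 0 0 0 0.58;0 0 0 0 0 0 0.62;0 0 0 0 0 0 0.7'; python3 steer.py '0 0 0 0 0 0 0.8;0 0 0 0 0 0 0.9;0 0 0 0 0 0 0.9;0 0 0 0 0 0 0.9'
```

```text
clock: 12.38
eef_pos: [558.9, 167.3, 109.6]
tcp_rot: [3.14, -0.348, 2.958]
contact_force: [-0.2, 0.7, 5.5]
opening: 0.492
grasp_force: 60.3
clock: 12.8
eef_pos: [558.6, 167.2, 108.8]
tcp_rot: [3.14, -0.349, 2.958]
contact_force: [-0.6, -0.4, -0.4]
opening: 0.7
grasp_force: 0.0
clock: 13.13
eef_pos: [558.7, 167.2, 108.9]
tcp_rot: [3.14, -0.349, 2.958]
contact_force: [-0.2, -0.9, 0.0]
opening: 0.902
grasp_force: 0.0
```

```bash
python3 steer.py '0 0 0 0 0 -10 0.9;0 0 0 0 0 -20 0.9;0 0 0 0 0 -30 0.9;0 0 0 0 0 -35 0.9;0 0 0 0 0 -35 0.9'; python3 steer.py '0 0 0 20 0 -25 0.9;0 0 0 0 0 0 0.9;0 0 0 0 0 0 0.9'; python3 snap.py w6
python3 - <<'E'
from h import *
import pickle
np.set_printoptions(precision=1,suppress=True)
c=pickle.load(open("pics/w6.pkl","rb"));im=cv2.imread("pics/w6.png")
print("pred cap",proj(c,[[557.5,166.7,119]]),"pan",proj(c,[[557.5,166.7,44]]))
S=cam("side");sd=grab_frame("side")[:,:,::-1].copy();cv2.imwrite("pics/side_end.png",sd)
for n,cc,i,k in(("w6",c,im,75),("side",S,sd,22)):
    x,y=map(int,proj(cc,[[557.5,166.7,119 if n=="w6" else 108]])[0]);m=np.zeros(i.shape[:2],np.uint8)
    y0,x0=max(y-k,0),max(x-k,0);m[y0:y+k,x0:x+k]=(i.max(2)<70)[y0:y+k,x0:x+k];m=cv2.morphologyEx(m,cv2.MORPH_OPEN,np.ones((5,5) if n=="w6" else (3,3)))
    for q in cv2.findContours(m,0,1)[0]:
        if cv2.contourArea(q)>100:e=cv2.fitEllipse(cv2.convexHull(q));print(n,(x,y),cv2.boundingRect(q),e,onz(cc,e[0],117 if n=="w6" else 108))
# side: brown body rows & silhouettes
i=sd.astype(int);P=proj(S,[[557.5,166.7,z] for z in(44,60,80,100,119)]);print(P)
m=((i[:,:,2]-i[:,:,0]>18)&(i[:,:,2]<150)&(i[:,:,1]<.75*i[:,:,2]))
for v in range(int(P[4][1])-4,int(P[0][1])+12,3):
    u=int(P[2][0]);q=np.where(m[v,u-25:u+25]|(i[v,u-25:u+25].max(1)<60))[0];print(v,(q.min()+u-25,q.max()+u-25) if len(q) else None)
E
```

```text
clock: 13.55
eef_pos: [602.5, 158.7, 233.0]
tcp_rot: [3.141, -0.349, 2.958]
contact_force: [1.8, 0.3, -0.5]
opening: 0.898
grasp_force: 0.0
clock: 13.8
eef_pos: [593.1, 160.9, 264.1]
tcp_rot: [3.139, -0.345, 2.959]
contact_force: [-0.3, 1.3, -1.1]
opening: 0.9
grasp_force: 0.0
w6 [593.11313806 160.91308872 264.06728639] [ 3.1385264  -0.34457928  2.95895415] 0.04292069316136659
pred cap [[282.5 217.7]] pan [[282.5 219.1]]
w6 (282, 217) (259, 194, 50, 50) ((283.7779235839844, 218.7621612548828), (50.21380615234375, 51.00080871582031), 23.45820426940918) [558.5 167.6 117. ]
side (325, 238) (311, 228, 36, 32) ((326.9784240722656, 245.6690216064453), (34.78422164916992, 40.64947509765625), 99.1741714477539) [572.5 181.8 108. ]
[[322.6 264.7]
 [323.3 258.3]
 [324.1 250.2]
 [324.9 241.8]
 [325.8 233.7]]
229 (np.int64(318), np.int64(331))
232 (np.int64(315), np.int64(335))
235 (np.int64(314), np.int64(336))
238 (np.int64(299), np.int64(348))
241 (np.int64(299), np.int64(335))
244 (np.int64(299), np.int64(336))
247 (np.int64(299), np.int64(340))
250 (np.int64(312), np.int64(344))
253 (np.int64(312), np.int64(348))
256 (np.int64(312), np.int64(345))
259 (np.int64(311), np.int64(333))
262 (np.int64(311), np.int64(333))
265 (np.int64(312), np.int64(332))
268 (np.int64(314), np.int64(330))
271 None
274 None
```

```bash
python3 -c "
from rig import r, readout, grab_frame, camera_params, sign_off
print(sign_off())"
```

```text
the job is handed in; nothing more can be done
None
```

The jar slid out of the corner along its own axis with about 9 N of drag. It now stands upright and released within about 2 mm of the scale pan's centre, and I handed the job in at about 14 s with the arm clear of everything.

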